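Aim the inspection mirror on a pneumatic test rig and hold it

TASK

Slide the blue mirror carriage fully home against the red-tipped stop, and only then turn the mirror by its orange handle until the camera on the bracket sees the red marker in the middle of the mirror, that is, until the mirror faces squarely midway between the lens and the marker. The mirror springs back when let go, so finish while still holding it steady at that angle, with the carriage still home. Keep off the mirror glass and leave the weight, the valve block and the gauge where they stand.

Things in the scene. Friction and masses are not known exactly. Their poses are not given: they have to be found in the camera images.
- rig: Fixed low slide: aluminium base 60 x 280 mm with a steel rail, tops at 26 mm. Origin on the table; the rail runs along its y axis through the origin (x = 0). Carriage and mirror ride along the rail. The stop block is at the +y end (its top 50 mm above the table), a small end plate at the -y end.
- stop (a point): Tip of the red rubber bumper on the stop block, on the rail's centre line, 36 mm above the table. When home, the carriage's end face touches it and the spindle is 30 mm to the -y side (rig frame) of this point.
- carriage (a joint): Travel of the carriage along the rail towards the stop, m: 0 at the far end, 0.16 fully home against the stop (the rail cannot go farther). It starts between 0 and 0.08, drags with 1 to 3 N and stays where it is left.
- carriage_top (a point): Middle of the top of the blue carriage, 48 mm above the table, on the vertical spindle axis of the mirror. Carriage: 50 mm across the rail, 60 mm along it, 22 mm high.
- mirror (a joint): Turn of the mirror about its vertical spindle, rad, 0 to 1.5; grows clockwise seen from above. A spring parks it at 0 and pulls it back there with 0.04 N m at 0 up to 0.13 N m at 1.5. At 0 the face's normal points 0.85 rad anticlockwise (seen from above) of rig's +x axis; at q it points 0.85 - q from it. The angle wanted lies between 0.5 and 1.2.
- face (a point): Centre of the silvered mirror face, on the spindle axis, 84 mm above the table; the glass is 50 x 50 mm and upright in a black 58 x 58 mm back plate (7 mm thick together, behind the face, top edge 113 mm above the table). The x axis is the normal out of the reflecting face, z is up.
- handle (a point): Centre of the orange handle on top of the mirror: an upright bar 12 mm thick along its x axis (the mirror's normal), 42 mm long along y, 32 mm high (from 122 to 154 mm above the table), centred on the spindle axis, which is vertical. Pinch across the 12 mm from above; the carriage can be slid by it as well.
- view: Fixed viewing bracket: aluminium plate 165 x 230 x 12 mm (from 80 to 245 mm ahead of the origin) carrying a camera and a clamp block that both look back at the mirror. Origin on the table right below the spindle axis when the carriage is home. The x axis points from there midway between lens and marker; the mirror is right when its face's normal points along this axis. The bracket stands at a different yaw each time.
- lens (a point): Front of the lens of the black camera, 84 mm above the table, 170 mm from the spindle axis when home, 25 degrees clockwise (seen from above) of view's x axis. Camera top 102 mm above the table.
- marker (a point): Centre of the red round marker (22 mm) on a square yellow plate on the aluminium clamp block, facing the mirror, with a red stripe on the block's top edge (105 mm) right above it, 84 mm above the table, 170 mm from the spindle axis when home, 25 degrees anticlockwise of view's x axis. The block with its blue-banded cylinder is 153 mm high.
- weight: Bystander: cast-iron knobbed weight, 52 mm across, 65 mm high, origin under its centre.
- valve: Bystander: aluminium valve block 45 x 70 mm with two fittings, 56 mm high, origin under its centre.
- gauge: Bystander: black pressure gauge lying face up, 52 mm across, 25 mm high, brass stub to its -y; origin under its centre.
- glass: The mirror glass itself, 50 x 50 x 2 mm, not to be touched; origin on the spindle axis 52 mm above the table, x axis out of the reflecting face.

How it is judged:
By the outcome, as a careful person would: the job done as asked, in the order asked, and still so for the second after the job is handed in, while the arm keeps its last pose, push and grip.
It also fails if it takes over 40 s, if anything falls off the work surface, if the arm or the gripper's body presses on something with over 40 N, if the wrist force passes 120 N, or if a joint passes its speed limit or range.

ROBOT

A 6-joint arm with a two-finger parallel gripper is mounted at the origin on the work surface. World frame = base frame: x ahead of the robot, y to its left, z up, the work surface at z = 0. Lengths are in mm, angles in rad, forces in N, time in s.
With the tool pointing down it reaches from about 350 to 775 mm from the base axis. Payload 7.3 kg.
Tool frame: the origin (TCP) lies at the very end of the fingers, on their centre line; the grasp point (between the pads) lies 19 mm behind it; x points along the fingers, y is the direction in which the jaws open and shut, and the axes are right-handed (so a half turn about x gives the same grasp; the last joint's range is limited). The gripper opens to 92 mm and grips with 3 to 60 N. Pads are 19 mm wide; open, the fingers measure 130 mm over their backs; the gripper's body (75 mm by 190 mm) begins 47 mm behind the grasp point.
Start: joints at [1.042, 0.342, 1.524, -0, 1.275, -0.146], TCP at [196.085, 487.027, 226.741] pointing down, gripper open.
Joint ranges: [-2.53, 2.53], [-0.77, 2.02], [0.04, 2.7], [-1, 4.14], [0.28, 2.66], [-3.11, 3.11]. Speed limits (rad/s): [2.57, 2.57, 3.14, 3.14, 3.14, 3.14].

INTERFACE

Orientations are given as [roll, pitch, yaw] about the fixed x, y, z axes, in that order (R = Rz(yaw) Ry(pitch) Rx(roll)).
In Python, from plant import bot gives the robot as it stands.
- The arm moves only by the tool step_arm, never from a script. Its argument "targets" is a list that holds one entry, the list of rows, each a list of 4 numbers: the shift along the tool's x, y, z in m, then the turn about the tool's x in degrees. A call has exactly 5 rows; each row is the pose to reach, as a shift and turn from the pose measured when the call began, along the tool's axes at that moment; what a row does not reach only later rows make up. A row lasts 1/12 s, in which the tool goes at most 41.7 mm and 7.16 degrees, less where a joint would pass 70% of its speed; a pose out of reach is approached as far as the arm can. A call with a gripper value outside its range is refused whole. "jaw" is the closure, from 0 (fully open) to 1 (shut), set as the call begins (left out, the last holds). The fingers move at their own pace and stop on an object; the grip force is fixed at half the most. Time passes only in rows, so rows that repeat a pose let the fingers close, or fill a call up. It gives the time, the measured TCP pose, the force and the opening at its end, in the units of the state.
- bot.get_obs(): the state, without advancing time (a new reading comes with each control period).
- bot.capture(name): name is "side" or "top"; returns a dict with "color" (420x560x3 uint8, red, green, blue), "depth" (420x560 float32, mm along the optical axis (not along the pixel's ray), 0 where there is no reading), "fov_y" (degrees; the focal length in pixels is half the picture's height over the tangent of half this angle, whatever the lens; pixels are square), "cx", "cy" (the principal point, pixels), "rvec" (rotation vector, rad) and "tvec" (3), from world to camera coordinates, as OpenCV has them. Camera axes: x right, y down, z forward; pixel columns grow to the right and rows downward; lengths in mm; the calibration is good to about 2 mm. A picture is of the moment at which its call begins.
- bot.close_job(): hands the job in, once; it reports no verdict.
The state is a dict: "time": time; "joint_positions": joint angles; "dq": joint speeds; "tau": joint torques, N m; "tool_pos": TCP position; "tcp_rot": TCP orientation; "contact_force": force on the tool from outside, world axes, zero at the start; "moment": the same for the moment, N m; "grip_width": finger opening in mm.
Only numpy, scipy, OpenCV 4.12 (cv2) and the standard library are available. Lean on these libraries where they do the work, as an engineer would, in place of code of your own. Each camera call takes 0.05 s, during which the arm holds its last target. There are 200 camera calls.

## Working session

There is one attempt and no reset: what is moved stays moved. The work goes in short steps, Python scripts to look and compute and a tool call to move; the robot and the scene stay as the last step left them, time stands still between calls to the robot, and variables do not carry over. Pictures are saved under pics/ and viewed, about 8 in all and at most 12, crops included, and the job is handed in when it is done.

Besides the shell and the picture viewer there is one more tool, called after ">>>" as a command line: name --argument value ..., lists and objects as JSON in quotes. step_arm: Moves the arm, as the interface text tells. Its arguments: {"type":"object","properties":{"targets":{"type":"array","items":{"type":"array","items":{"type":"array","items":{"type":"number"}}}},"jaw":{"type":"number"}},"required":["targets"]}

```bash
ls; mkdir -p pics; cat > h.py <<'E'
import numpy as np, cv2, pickle
from plant import bot
def snap(n,tag):
    c=bot.capture(n); cv2.imwrite(f'pics/{tag}.png',c['color'][:,:,::-1]); pickle.dump(c,open(f'pics/{tag}.pkl','wb')); return c
def load(tag): return pickle.load(open(f'pics/{tag}.pkl','rb'))
def geo(c):
    f=210/np.tan(np.radians(c['fov_y'])/2); R=cv2.Rodrigues(np.array(c['rvec'],float))[0]; return f,R,np.array(c['tvec'],float).ravel()
def cloud(c):
    f,R,t=geo(c); v,u=np.mgrid[:420,:560]; d=c['depth']
    P=np.stack([(u-c['cx'])/f*d,(v-c['cy'])/f*d,d],-1); W=(P-t)@R; W[d==0]=np.nan; return W
def ray(c,u,v,z):
    f,R,t=geo(c); o=-R.T@t; d=R.T@np.array([(u-c['cx'])/f,(v-c['cy'])/f,1]); return o+d*(z-o[2])/d[2]
def proj(c,p):
    f,R,t=geo(c); q=R@np.array(p)+t; return q[0]/q[2]*f+c['cx'],q[1]/q[2]*f+c['cy']
E
python3 - <<'E'
from h import *
for n in('top','side'):
    c=snap(n,n+'0'); f,R,t=geo(c); print(n,f,-R.T@t,c['cx'],c['cy'],R[2])
a,b=[load(n+'0')['color'][:,:,::-1] for n in('top','side')]
cv2.imwrite('pics/a.png',a)
print(bot.get_obs())
E
```

```text
pics
top 380.65693990803084 [376.92340502  28.45372136 874.47785931] 272.72018749543093 213.9878146648191 [ 0.25845217  0.01162712 -0.96595408]
side 452.1817475744971 [235.28083505 424.29709389 652.31599273] 275.8295791353717 202.6231641643135 [ 0.42853263 -0.5095239  -0.74615359]
{'time': 0.1, 'joint_positions': array([ 1.04199697e+00,  3.42656434e-01,  1.52491602e+00,  2.76963214e-06,
        1.27540135e+00, -1.46000022e-01]), 'dq': array([-2.24609646e-04, -1.59327757e-03, -2.00195858e-03,  5.36426585e-05,
        2.48157405e-04, -3.79704566e-04]), 'tau': array([ 5.67727257e-04, -4.32004309e+01, -2.44692421e+01,  7.19498936e-02,
        5.25375805e-02, -7.22301911e-05]), 'tool_pos': array([195.89169249, 486.69532613, 226.11461257]), 'tcp_rot': array([-1.71871399,  1.56941517, -2.10151413]), 'contact_force': array([-0.56767275, -0.16730729,  0.57578695]), 'moment': array([ 0.04638498, -0.01511583,  0.01332535]), 'grip_width': 91.38804987308885}
```

View pics/top0.png

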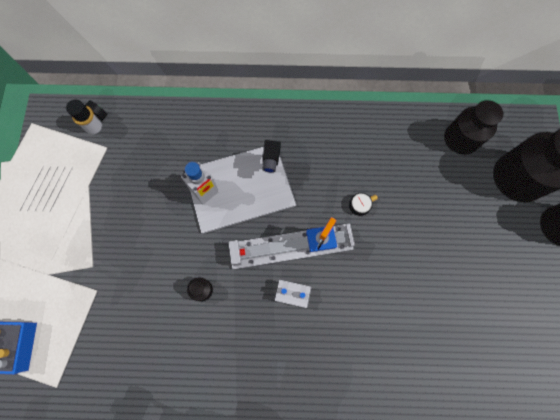

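View pics/side0.png

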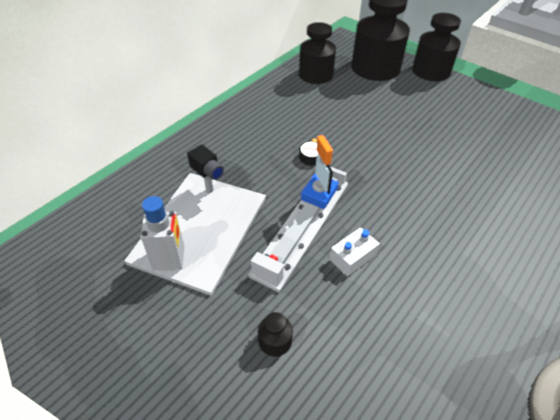

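The top view shows the rail from the red stop (241,252) to the end plate (350,237). The carriage is at (322,239) with the handle at (327,230), the lens is at about (270,165) and the marker at (206,187). The side view agrees.

```bash
cat > m.py <<'E'
from h import *
def masks(c):
    h=cv2.cvtColor(c['color'],cv2.COLOR_RGB2HSV); H,S,V=h[...,0],h[...,1],h[...,2]
    return dict(orange=(H>7)&(H<19)&(S>170)&(V>140),blue=(H>105)&(H<128)&(S>150)&(V>60),red=((H<5)|(H>174))&(S>150)&(V>90),yellow=(H>20)&(H<34)&(S>150)&(V>120))
if __name__=='__main__':
  np.set_printoptions(precision=1,suppress=True)
  for n in('top','side'):
    c=load(n+'0'); W=cloud(c)
    for k,m in masks(c).items():
        N,L,s,ce=cv2.connectedComponentsWithStats(m.astype(np.uint8),connectivity=8)
        for i in range(1,N):
            if s[i,4]>=6:
                p=W[L==i]; p=p[~np.isnan(p[:,0])]
                print(n,k,s[i,4],ce[i],np.median(p,0),p.min(0),p.max(0))
    # aluminium regions by height
    g=cv2.cvtColor(c['color'],cv2.COLOR_RGB2GRAY)
    for nm,z0,z1 in(('plate',7,16),('rig',21,31)):
        m=(W[...,2]>z0)&(W[...,2]<z1)&(g>120)
        N,L,s,ce=cv2.connectedComponentsWithStats(m.astype(np.uint8))
        for i in range(1,N):
            if s[i,4]>250:
                p=W[L==i][:,:2].astype(np.float32); r=cv2.minAreaRect(p); print(n,nm,s[i,4],ce[i],r,np.median(W[L==i],0))
E
python3 m.py
```

```text
top orange 21 [206.1 188.2] [644.5 186.3  83.5] [637.3 178.9  66. ] [649.5 192.2  93.3]
top orange 119 [328. 227.] [546.  -70.6 155.3] [ 527.  -108.6    0.6] [597.3 -57.  158.1]
top blue 196 [192.9 170.4] [657.2 201.2 154.1] [646.3 188.7 129.5] [674.  217.1 159.1]
top blue 16 [268.6 169.8] [689.3  48.9  86.9] [687.4  42.2  77.1] [689.8  57.6  89.6]
top blue 387 [319.9 239.7] [540.3 -59.8  49.3] [ 517.8 -102.8   28.9] [570.7 -37.6  93. ]
top blue 15 [283.4 290.6] [428.3  12.2  57.7] [425.9   7.9  54.9] [432.4  14.4  60. ]
top blue 19 [302.  294.8] [420.9 -27.8  57.5] [416.7 -32.2  54.7] [425.1 -23.5  59.5]
top blue 844 [ 22.1 346.6] [301.1 552.9  37.1] [243.5 550.    0.6] [350.8 612.4  55.5]
top red 27 [202.9 184. ] [644.9 188.2 107.4] [633.2 175.7 104.9] [656.5 200.4 111.3]
top red 8 [206.4 188. ] [644.5 185.   82.6] [639.5 180.8  77.7] [647.2 190.1  88.4]
top red 29 [241.9 251.6] [511.  103.8  44.4] [506.5  99.1  40.1] [517.5 108.6  47.2]
top yellow 53 [205.2 187.6] [643.4 187.6  90.3] [631.7 174.   67.7] [655.  199.6 103. ]
top yellow 16 [373.8 197.5] [ 652.2 -198.1   18.8] [ 648.9
[... 2209 characters left out ...]
272537231445312), (13.24055290222168, 149.5939483642578), 10.775259971618652) [553.4  25.3   9.8]
side plate 1239 [547.  391.5] ((93.60639953613281, 3.6040306091308594), (30.363100051879883, 105.13320922851562), 14.066295623779297) [90.7 13.2 11.1]
side rig 455 [56.3 24.4] ((1514.49755859375, -141.6147918701172), (388.67279052734375, 16.959985733032227), 89.84803009033203) [1514.1 -114.8   25.8]
side rig 1477 [531.6  16.4] ((518.93896484375, -1063.598388671875), (188.8491668701172, 243.2580108642578), 17.972660064697266) [  488.8 -1034.     28.9]
side rig 937 [293.9 231.6] ((528.411376953125, 26.111709594726562), (26.83003807067871, 144.3078155517578), 10.853479385375977) [527.5  28.4  25.5]
```

```bash
cat > t.py <<'E'
from h import *
from scipy.spatial.transform import Rotation as Ro
np.set_printoptions(precision=2,suppress=True)
def st():
    o=bot.get_obs(); R=Ro.from_euler('xyz',o['tcp_rot']).as_matrix()
    yaw=np.degrees(np.arctan2(R[1,1],R[0,1]))
    print('t',round(o['time'],2),'tcp',o['tool_pos'],'yaw(tool y)',round(yaw,2),'x',R[:,0],'q',o['joint_positions'],'F',o['contact_force'],'M',o['moment'],'w',round(o['grip_width'],2))
    return o,R,yaw
def go(p,yawt=None):
    o,R,yaw=st(); print('shift mm',R.T@(np.array(p)-o['tool_pos']))
    if yawt is not None: print('turn deg (cw+)',[(yaw-y+180)%360-180 for y in(yawt,yawt+180)])
RY=np.radians(10.7); U=np.array([-np.sin(RY),np.cos(RY)]); C=np.array([533.4,-4.7])
E
python3 - <<'E'
from t import *
from m import masks
for n in('top','side'):
    c=load(n+'0');W=cloud(c);m=masks(c)['orange']&(W[...,2]>150)&(W[...,2]<160)&(W[...,1]<-40)
    v,u=np.nonzero(m); P=np.array([ray(c,a,b,154) for a,b in zip(u,v)])[:,:2]
    r=cv2.minAreaRect(P.astype(np.float32)); print(n,len(u),r); 
    d=np.array(r[0])-C; print('s',d@U,'off',d@[U[1],-U[0]])
    m=masks(c)['blue']&(W[...,2]>45)&(W[...,2]<51)&(W[...,1]<-20)&(W[...,1]>-120)
    v,u=np.nonzero(m); P=np.array([ray(c,a,b,48) for a,b in zip(u,v)])[:,:2]
    r=cv2.minAreaRect(P.astype(np.float32)); d=np.array(r[0])-C;print('carr',r,d@U,d@[U[1],-U[0]])
    m=masks(c)['red']&(W[...,1]<120)&(W[...,1]>80)
    v,u=np.nonzero(m);P=np.array([ray(c,a,b,42) for a,b in zip(u,v)])[:,:2]-C; print('red s',(P@U).min(),(P@U).max(),(P@[U[1],-U[0]]).mean())
go([545,-66,200],59.4)
E
```

```text
top 115 ((546.12890625, -70.539794921875), (10.904949188232422, 42.0462760925293), 59.69806671142578)
s -67.05835795303953 off 0.28333428642898006
carr ((546.3075561523438, -69.94160461425781), (49.135704040527344, 59.45883560180664), 10.265152931213379) -66.50373782471364 0.5699419363449589
red s 105.89491644463733 115.84638692071731 -0.704711583468651
side 73 ((545.3892822265625, -68.63099670410156), (12.576335906982422, 42.22691345214844), 60.17446517944336)
s -65.0454249091462 off -0.08902963908376549
carr ((498.7552490234375, -65.73930358886719), (67.26053619384766, 154.01824951171875), 85.69680786132812) -53.54562714383699 -45.37533654547488
red s 105.5556132807605 110.00680964167181 -1.1977907009277835
t 0.1 tcp [195.89 486.7  226.11] yaw(tool y) 68.07 x [-0. -0. -1.] q [ 1.04  0.34  1.52  0.    1.28 -0.15] F [-0.57 -0.17  0.58] M [ 0.05 -0.02  0.01] w 91.39
shift mm [  26.53 -382.26  530.29]
turn deg (cw+) [np.float64(8.6671753968607), np.float64(-171.33282460313933)]
```

>>> step_arm --targets '[[[0, -0.022, 0.031, 0], [0, -0.045, 0.062, 0], [0, -0.068, 0.094, 0], [0, -0.092, 0.127, 0], [0, -0.115, 0.16, 0]]]' --jaw 0.3

```text
time: 0.52
tool_pos: [301.5, 318.5, 226.0]
tcp_rot: [-1.784, 1.569, -2.166]
contact_force: [0.5, 0.3, 0.3]
grip_width: 65.9
```

>>> step_arm --targets '[[[0, -0.023, 0.032, 0], [0, -0.046, 0.064, 0], [0, -0.069, 0.096, 0], [0, -0.092, 0.128, 0], [0, -0.115, 0.16, 0]]]'

```text
time: 0.93
tool_pos: [407.6, 150.3, 226.1]
tcp_rot: [-1.887, 1.569, -2.269]
contact_force: [0.6, 0.3, -0.1]
grip_width: 64.4
```

>>> step_arm --targets '[[[0, -0.022, 0.031, 1.5], [0, -0.044, 0.062, 3], [0, -0.066, 0.093, 5], [0, -0.088, 0.124, 7], [0, -0.11, 0.155, 8.5]]]'

```text
time: 1.35
tool_pos: [510.9, -11.4, 225.9]
tcp_rot: [-2.002, 1.568, -2.534]
contact_force: [1.1, 1.3, -0.3]
grip_width: 64.3
```

```bash
python3 - <<'E'
from t import *
go([545.7,-69.7,200],59.6)
E
```

```text
t 1.35 tcp [510.91 -11.39 225.86] yaw(tool y) 59.49 x [-0. -0. -1.] q [-0.17  0.32  1.56 -0.    1.26 -1.21] F [ 1.1   1.31 -0.26] M [ 0.04 -0.04  0.05] w 64.31
shift mm [ 25.87 -32.52  59.6 ]
turn deg (cw+) [np.float64(-0.10825155533967745), np.float64(179.89174844466032)]
```

Move over the handle, then stop for a close look.

>>> step_arm --targets '[[[0.005, -0.01, 0.02, 0], [0.012, -0.02, 0.04, 0], [0.02, -0.03, 0.055, 0], [0.026, -0.0325, 0.0596, 0], [0.026, -0.0325, 0.0596, 0]]]'

```text
time: 1.77
tool_pos: [545.1, -70.4, 197.9]
tcp_rot: [-2.526, 1.565, -3.061]
contact_force: [0.9, 0.1, -0.6]
grip_width: 64.7
```

```bash
python3 - <<'E'
from t import *
from m import masks
im=[]
for n in('top','side'):
    c=snap(n,n+'1');W=cloud(c);m=masks(c)['orange']&(W[...,2]>118)&(W[...,2]<160)&(W[...,1]<-40)
    p=W[m]; print(n,len(p),np.median(p,0),p.min(0),p.max(0))
    u,v=map(int,proj(c,[546,-70,150])); im.append(cv2.resize(c['color'][max(v-60,0):max(v-60,0)+120,u-80:u+80,::-1],(480,360),interpolation=2))
cv2.imwrite('pics/v1.png',np.vstack(im)[:720] if 0 else np.hstack([cv2.resize(i,(400,300)) for i in im]))
go([545.7,-69.7,122],59.6)
E
```

```text
top 7 [557.73 -78.42 155.92] [554.91 -80.86 152.22] [559.49 -74.35 157.38]
side 270 [540.24 -64.58 148.29] [526.8  -83.56 123.56] [563.87 -55.98 155.41]
t 1.87 tcp [545.09 -68.88 199.57] yaw(tool y) 59.5 x [-0. -0. -1.] q [-0.26  0.41  1.5  -0.    1.24 -1.3 ] F [0.44 0.19 0.35] M [ 0.01 -0.05  0.01] w 64.04
shift mm [77.57 -0.22  1.15]
turn deg (cw+) [np.float64(-0.09941965884155479), np.float64(179.9005803411585)]
```

View pics/v1.png

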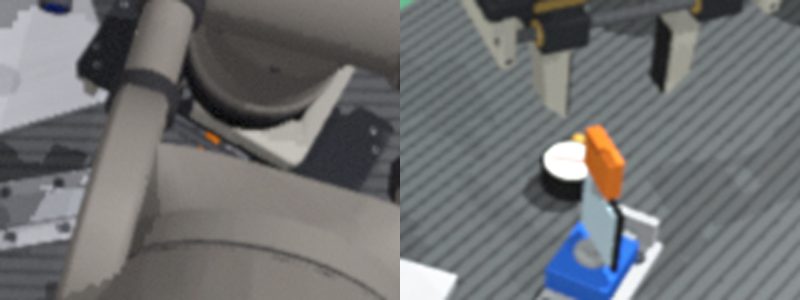

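The arm hides the top view. The side crop shows the open fingers at (550,100) and (675,75) straddling the orange handle at (605,160), so I'll go down.

>>> step_arm --targets '[[[0.02, 0, 0.001, 0], [0.045, 0, 0.001, 0], [0.065, 0, 0.001, 0], [0.074, 0, 0.001, 0], [0.074, 0, 0.001, 0]]]'

```text
time: 2.28
tool_pos: [544.4, -68.1, 124.3]
tcp_rot: [-2.683, 1.564, 3.069]
contact_force: [-0.6, -0.3, -0.5]
grip_width: 64.6
```

>>> step_arm --targets '[[[0, 0, 0, 0], [0, 0, 0, 0], [0, 0, 0, 0], [0, 0, 0, 0], [0, 0, 0, 0]]]' --jaw 1

```text
time: 2.7
tool_pos: [544.8, -68.2, 125.1]
tcp_rot: [-2.627, 1.565, 3.125]
contact_force: [-0.6, -0.1, -0.5]
grip_width: 35.4
```

>>> step_arm --targets '[[[0, 0, 0, 0], [0, 0, 0, 0], [0, 0, 0, 0], [0, 0, 0, 0], [0, 0, 0, 0]]]'

```text
time: 3.12
tool_pos: [543.9, -68.4, 125.0]
tcp_rot: [-2.604, 1.563, -3.135]
contact_force: [-4.6, -2.1, 2.8]
grip_width: 11.8
```

```bash
python3 - <<'E'
from t import *
o,R,y=st(); d=U*141.5; p=o['tool_pos']; print('s',(p[:2]-C)@U,(p[:2]-C)@[U[1],-U[0]],'full slide shift',R.T@np.r_[d,0])
E
```

```text
t 3.12 tcp [543.85 -68.41 125.01] yaw(tool y) 59.56 x [-0.01 -0.   -1.  ] q [-0.26  0.49  1.6  -0.    1.06 -1.3 ] F [-4.59 -2.09  2.84] M [-0.26  0.77 -0.01] w 11.83
s -64.53823542050857 -1.5580026317437223 full slide shift [  0.19 106.57 -93.09]
```

>>> step_arm --targets '[[[0, 0.008, -0.006, 0], [0, 0.019, -0.016, 0], [0, 0.033, -0.028, 0], [0, 0.045, -0.039, 0], [0, 0.053, -0.046, 0]]]'

```text
time: 3.53
tool_pos: [530.4, 1.6, 125.0]
tcp_rot: [-2.61, 1.563, -3.141]
contact_force: [-3.9, -1.3, -0.4]
grip_width: 11.7
```

```bash
python3 - <<'E'
from t import *
o,R,y=st(); p=o['tool_pos']; s=(p[:2]-C)@U; print('s',s,(p[:2]-C)@[U[1],-U[0]],'shift to home on line',R.T@(np.r_[C+U*75.4,125]-p))
E
```

```text
t 3.53 tcp [530.38   1.59 125.03] yaw(tool y) 59.59 x [-0.01 -0.   -1.  ] q [-0.14  0.46  1.65 -0.    1.04 -1.18] F [-3.87 -1.27 -0.36] M [-0.35  0.31 -0.01] w 11.71
s 6.738764885790046 -1.8022342707541723 shift to home on line [  0.12  52.92 -43.79]
```

>>> step_arm --targets '[[[0, 0.009, -0.008, 0], [0, 0.02, -0.017, 0], [0, 0.03, -0.025, 0], [0, 0.038, -0.031, 0], [0, 0.042, -0.034, 0]]]'

```text
time: 3.95
tool_pos: [520.3, 56.3, 125.0]
tcp_rot: [-2.599, 1.558, -3.129]
contact_force: [-9.4, -3.4, 6.3]
grip_width: 11.9
```

>>> step_arm --targets '[[[0, 0.002, -0.002, 0], [0, 0.004, -0.004, 0], [0, 0.006, -0.006, 0], [0, 0.008, -0.007, 0], [0, 0.009, -0.008, 0]]]'

```text
time: 4.37
tool_pos: [517.7, 68.2, 125.0]
tcp_rot: [-2.591, 1.558, -3.121]
contact_force: [-4.2, -2.2, 2.1]
grip_width: 11.5
```

```bash
python3 - <<'E'
from t import *
o,R,y=st(); p=o['tool_pos']; s=(p[:2]-C)@U; print('s',s,(p[:2]-C)@[U[1],-U[0]],'shift to home on line',R.T@(np.r_[C+U*75.4,125]-p),'F along',o['contact_force'][:2]@U)
c=snap('side','side2');W=cloud(c)
u,v=map(int,proj(c,[520,75,60])); cv2.imwrite('pics/v2.png',cv2.resize(c['color'][v-75:v+75,u-100:u+100,::-1],(800,600),interpolation=2))
E
```

```text
t 4.37 tcp [517.7   68.18 125.04] yaw(tool y) 59.64 x [-0.01 -0.   -1.  ] q [-0.02  0.45  1.66 -0.    1.04 -1.06] F [-4.17 -2.21  2.14] M [-0.28  0.21 -0.02] w 11.54
s 74.53214788383067 -1.8938276054425014 shift to home on line [0.01 1.9  0.86] F along -1.3941920004273052
```

View pics/v2.png

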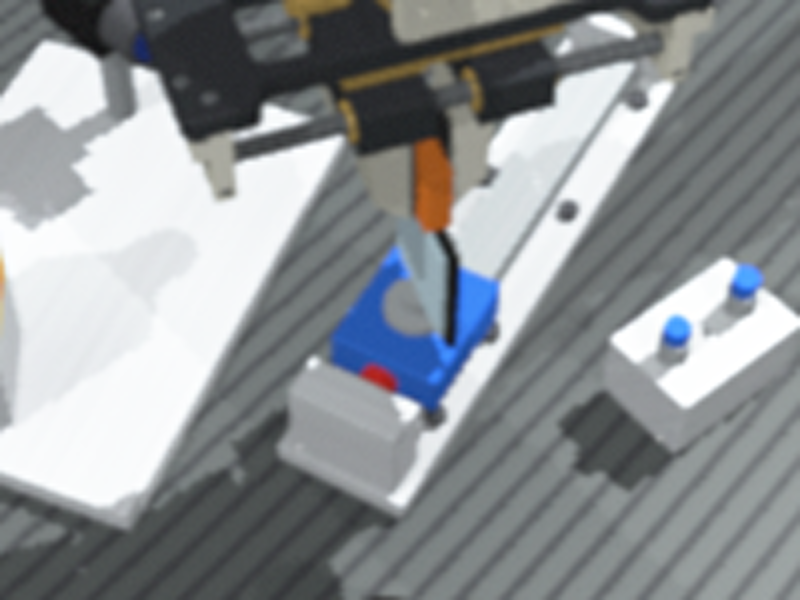

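The carriage is at or very near the bumper (378,378). I'll push gently until the force along the rail rises.

>>> step_arm --targets '[[[0, 0.001, -0.001, 0], [0, 0.002, -0.0018, 0], [0, 0.003, -0.0026, 0], [0, 0.003, -0.0026, 0], [0, 0.003, -0.0026, 0]]]'

```text
time: 4.83
tool_pos: [517.4, 69.6, 125.0]
tcp_rot: [-2.275, 1.558, -2.805]
contact_force: [-2.3, -13.7, 1.7]
grip_width: 11.9
```

```bash
cat > s.py <<'E'
from t import *
o,R,y=st(); p=o['tool_pos']; print('s',(p[:2]-C)@U,(p[:2]-C)@[U[1],-U[0]],'Fs',o['contact_force'][:2]@U,'U tool',R.T@np.r_[U,0],'N tool',R.T@np.r_[U[1],-U[0],0])
E
python3 s.py
```

```text
t 4.83 tcp [517.45  69.61 125.01] yaw(tool y) 59.64 x [-0.01 -0.   -1.  ] q [-0.01  0.45  1.66 -0.01  1.04 -1.05] F [ -2.31 -13.68   1.69] M [-2.09 -0.04  0.01] w 11.89
s 75.9765312563749 -1.8809695199710603 Fs -13.010150025071896 U tool [-0.    0.75 -0.66] N tool [-0.01  0.66  0.75]
```

Home contact is confirmed: about 13 N along the rail, with s stalled at 76. Now I'll turn clockwise and keep the push on.

>>> step_arm --targets '[[[0, 0.0017, -0.0015, 3], [0, 0.0017, -0.0015, 7], [0, 0.0017, -0.0015, 12], [0, 0.0017, -0.0015, 17], [0, 0.0017, -0.0015, 20]]]'

```text
time: 5.25
tool_pos: [518.0, 70.1, 125.0]
tcp_rot: [-1.701, 1.558, -2.585]
contact_force: [-0.7, -9.9, -1.2]
grip_width: 11.7
```

```bash
python3 s.py
```

```text
t 5.25 tcp [517.95  70.15 125.02] yaw(tool y) 39.36 x [-0.01 -0.01 -1.  ] q [-0.01  0.45  1.66 -0.01  1.04 -0.69] F [-0.73 -9.95 -1.21] M [-1.15 -0.29  0.07] w 11.73
s 76.41171126885746 -1.2819717322063582 Fs -9.639717445064639 U tool [-0.    0.48 -0.88] N tool [-0.01  0.88  0.48]
```

Remaining turn is 39.36 − 18.5 ≈ 20.9°.

>>> step_arm --targets '[[[0, 0.0012, -0.0022, 4], [0, 0.0012, -0.0022, 9], [0, 0.0012, -0.0022, 14], [0, 0.0012, -0.0022, 18.5], [0, 0.0012, -0.0022, 20.9]]]'

```text
time: 5.67
tool_pos: [518.8, 70.7, 125.0]
tcp_rot: [-1.034, 1.559, -2.287]
contact_force: [0.8, -10.2, -1.5]
grip_width: 11.8
```

>>> step_arm --targets '[[[0, 0.0005, -0.002, 0], [0, 0.0005, -0.002, 0], [0, 0.0005, -0.002, 0], [0, 0.0005, -0.002, 0], [0, 0.0005, -0.002, 0]]]'

```text
time: 6.08
tool_pos: [519.0, 70.7, 125.0]
tcp_rot: [-0.884, 1.556, -2.138]
contact_force: [-3.1, -11.5, 1.3]
grip_width: 11.8
```

```bash
python3 s.py; python3 - <<'E'
from t import *
from m import masks
c=snap('side','side3');W=cloud(c)
m=masks(c)['orange']&(W[...,2]>115)&(W[...,1]<120)
print(m.sum())
u,v=map(int,proj(c,[520,70,90])); cv2.imwrite('pics/v3.png',cv2.resize(c['color'][v-60:v+60,u-80:u+80,::-1],(800,600),interpolation=2)); print(u-80,v-60)
E
```

```text
t 6.08 tcp [518.99  70.69 125.  ] yaw(tool y) 18.18 x [-0.01 -0.01 -1.  ] q [-0.    0.45  1.66 -0.01  1.04 -0.31] F [ -3.08 -11.53   1.31] M [-1.37  0.1   0.08] w 11.83
s 76.75405762459764 -0.16377225131599005 Fs -10.76140177949543 U tool [-0.01  0.13 -0.99] N tool [-0.01  0.99  0.13]
136
202 164
```

View pics/v3.png

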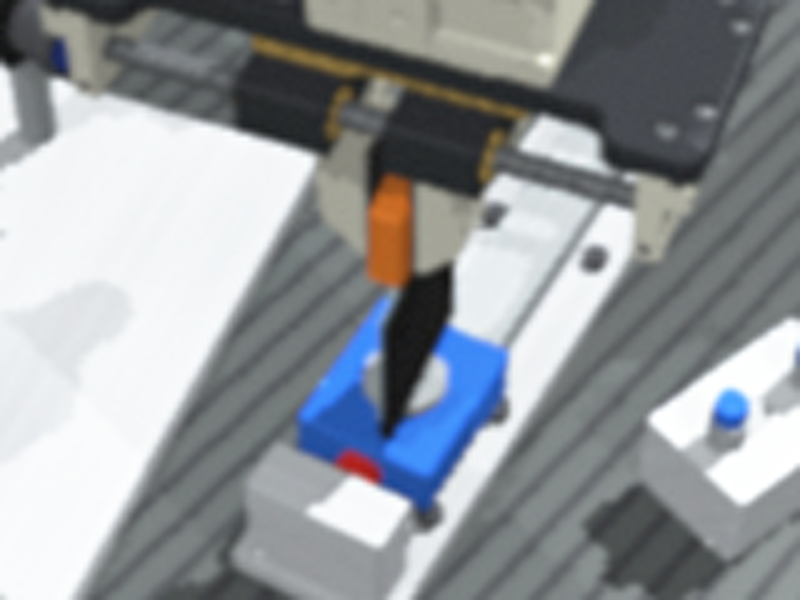

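```bash
python3 - <<'E'
from t import *
for n in('top','side'):
    c=snap(n,n+'4');W=cloud(c);g=cv2.cvtColor(c['color'],cv2.COLOR_RGB2GRAY)
    d=W[...,:2]-[518.5,70.5]
    m=(W[...,2]>60)&(W[...,2]<112)&(np.hypot(d[...,0],d[...,1])<34)
    p=W[m]; print(n,m.sum())
    if m.sum()>10:
        l=cv2.fitLine(p[:,:2].astype(np.float32),cv2.DIST_HUBER,0,.1,.01).ravel(); print('fit all deg',np.degrees(np.arctan2(l[1],l[0]))%180,l)
        k=m&(g<60); p=W[k]; l=cv2.fitLine(p[:,:2].astype(np.float32),cv2.DIST_HUBER,0,.1,.01).ravel(); print('black',k.sum(),np.degrees(np.arctan2(l[1],l[0]))%180,p.min(0),p.max(0))
    if n=='side':
        cv2.imwrite('pics/v4.png',cv2.resize(c['color'][205:260,265:305,::-1],(480,660)[::1],interpolation=0)[:600])
        # predicted plate quad for normal yaws
        for a in(16,18.5,21,24):
            t=np.radians(a);nn=np.array([np.cos(t),np.sin(t)]);tt=np.array([-nn[1],nn[0]])
            print(a,[tuple(np.round(proj(c,np.r_[np.array([518.5,70.2])-7*nn+e*29*tt,z]),1)) for e in(1,-1) for z in(55,113)])
E
```

```text
top 0
side 292
fit all deg 107.26812 [  0.3   -0.95 511.92  72.63]
black 228 107.578926 [504.19  45.6   60.56] [520.72  94.7  111.93]
16 [(np.float64(279.2), np.float64(253.2)), (np.float64(279.5), np.float64(230.9)), (np.float64(293.2), np.float64(227.5)), (np.float64(294.3), np.float64(204.7))]
18.5 [(np.float64(280.0), np.float64(253.3)), (np.float64(280.4), np.float64(231.0)), (np.float64(292.5), np.float64(227.1)), (np.float64(293.6), np.float64(204.3))]
21 [(np.float64(280.8), np.float64(253.3)), (np.float64(281.2), np.float64(231.0)), (np.float64(291.9), np.float64(226.8)), (np.float64(292.9), np.float64(204.0))]
24 [(np.float64(281.8), np.float64(253.4)), (np.float64(282.3), np.float64(231.1)), (np.float64(291.1), np.float64(226.4)), (np.float64(292.1), np.float64(203.6))]
```

View pics/v4.png

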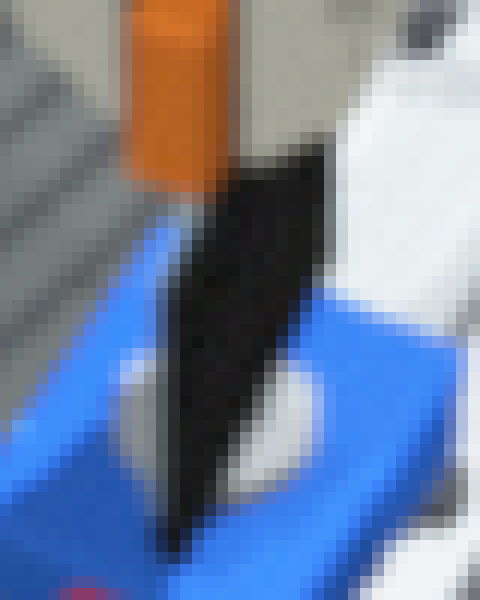

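The crop shows the black plate's back face, with edges at about x = 279.5 and 292.1 px, which fits a normal at 17.5–19°. The depth fit gives 17.6° and the tool yaw is 18.2°, against a target of 18.5°. I'll trim it slightly and hold.

>>> step_arm --targets '[[[0, 0.0003, -0.0025, -0.4], [0, 0.0003, -0.0025, -0.4], [0, 0.0003, -0.0025, -0.4], [0, 0.0003, -0.0025, -0.4], [0, 0.0003, -0.0025, -0.4]]]'

```text
time: 6.65
tool_pos: [518.9, 70.8, 125.0]
tcp_rot: [-0.763, 1.554, -2.01]
contact_force: [-3.7, -12.9, 1.7]
grip_width: 12.0
```

```bash
python3 s.py; python3 - <<'E'
from t import *
for i in range(3):
    c=snap('side',f'side5{i}');W=cloud(c);g=cv2.cvtColor(c['color'],cv2.COLOR_RGB2GRAY)
    d=W[...,:2]-[518.5,70.5]
    k=(W[...,2]>60)&(W[...,2]<112)&(np.hypot(d[...,0],d[...,1])<34)&(g<60)
    k=cv2.erode(k.astype(np.uint8),np.ones((3,3)))>0
    p=W[k]; l=cv2.fitLine(p[:,:2].astype(np.float32),cv2.DIST_HUBER,0,.1,.01).ravel(); print(k.sum(),np.degrees(np.arctan2(l[1],l[0]))%180-90)
from m import masks
m=masks(c)['blue']&(np.abs(W[...,2]-48)<3)&(W[...,1]<120)&(W[...,1]>20)&(W[...,0]<570)
v,u=np.nonzero(m);P=np.array([ray(c,a,b,48) for a,b in zip(u,v)])[:,:2]-C; print('carriage top s',(P@U).min(),(P@U).max())
E
python3 s.py
```

```text
t 6.65 tcp [518.93  70.79 124.98] yaw(tool y) 18.55 x [-0.01 -0.02 -1.  ] q [-0.    0.45  1.66 -0.02  1.04 -0.32] F [ -3.73 -12.92   1.72] M [-1.64  0.07  0.08] w 12.02
s 76.8591941895454 -0.20001689654043986 Fs -12.005796408735636 U tool [-0.01  0.14 -0.99] N tool [-0.01  0.99  0.14]
126 18.679749
128 18.666367
132 18.452461
carriage top s 46.89178677665146 106.45285606824827
t 6.8 tcp [518.94  70.75 124.97] yaw(tool y) 18.55 x [-0.01 -0.02 -1.  ] q [-0.    0.45  1.66 -0.02  1.04 -0.32] F [ -3.3  -12.87   1.6 ] M [-1.59  0.03  0.07] w 12.08
s 76.82779428138875 -0.19987696636892416 Fs -12.037997956056978 U tool [-0.01  0.14 -0.99] N tool [-0.01  0.99  0.14]
```

The mirror normal measures about 18.6° (target 18.5°), the carriage end face is at the bumper with a steady 12 N push, and the pose isn't moving. Handing in.

```bash
python3 -c "
from plant import bot
print(bot.close_job())"
```

```text
the job is handed in; nothing more can be done
None
```

I slid the carriage fully home by its orange handle, then turned the mirror about 41° clockwise (0.71–0.72 rad). I handed the job in at 6.8 s with the handle still gripped and the carriage still pushed against the stop. The hand-in gave no verdict.

- **Carriage home:** before turning, the push along the rail rose to 13 N and the carriage stopped moving. At the end the push was steady at about 12 N. The carriage's end face measured 106.5 mm along the rail and the bumper tip about 105.7 mm, which agrees within the camera calibration.
- **Mirror angle:** I aimed for 18.5° in the world frame. The bracket plate gave 18.5–18.6° and the lens and marker gave 18.4°. The final tool yaw was 18.55°, and depth fits to the mirror's back plate gave 18.5–18.7°.
- **Disagreement:** a rougher depth fit just before the last 0.4° trim read 17.6° while the tool yaw read 18.2°. The later fits, limited to the plate's interior, agreed with the tool.
- **Not checked:** the arm hid the top view of the handle, so the final angle rests on the side camera and the arm's own readings. I didn't measure the weight, valve block and gauge again. The arm's path was planned clear of them and the glass, and no unexpected force showed up.

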